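# Seat the specimen tray and hold the sprung lid at the mark

### The job

On the concrete lab bench, push the curing tester's specimen tray home until you feel it come up against its stop. Then take the windowed lid by its front tab, lift it against its spring until the pointer stub on its edge is in line with the index pin set on the graduated arc, and keep holding it there: the program finishes with the fingers still holding the lid at the mark. Leave the index pin where it is set, and do not disturb the bowl, the pipe and the jar.

Things in the scene. Friction and masses are not known exactly. Their poses are not given: they have to be found in the camera images.
- tester: Grey housing fixed to the bench, 220 mm deep (x), 240 wide (y), 110 high. Origin: centre of underside. x points from its open front to its back, z up. Lid hinge line along y at x = 105, z = 116 mm. On its +y side (y = 128 to 133 mm) stands an aluminium graduated arc plate about the hinge line, radius 152 to 178 mm, rising to 58 degrees, top about 270 mm above the bench.
- lid: Windowed lid, 240 mm wide, 12 thick, 0.3 kg. Origin mid-thickness, mid-width, 105 mm in front of the hinge line (the front edge is 215 mm from it); x points to the hinge, level when shut. +turn about y lifts it, to 1.2 rad. Hinge spring pulls it shut: 4 N at the tab to start, 8 N at 0.7 rad. Steel pointer stub, 8 mm thick, sticks out to +y from its edge, 196 mm from the hinge, mid-thickness.
- lid_tab (a point): Grip point in the black tab in the middle of the lid's front edge: 28 mm wide (y), 14 thick, sticking out 46 mm, clear on both sides and below. The point is 243 mm from the hinge line, 28 mm out from the lid's edge, mid-thickness; 116 mm above the bench when shut. Axes as the lid's. Pinched across y, the tab can turn between the fingers as the lid swings.
- tray (a joint): How far the specimen tray is pulled out of the tester, towards the tester's -x: 0 = home against its stop, up to 0.09 m. It slides with about 2 N of friction and stays where it is left.
- tray_bar (a point): Middle of the tray's pull bar: round steel, 12 mm thick, 100 long along the tester's y, 50 mm above the bench, 47 mm out from the tray's steel front panel (210 wide, its top 92 mm above the bench). With the tray home it is 172 mm in front (-x) of the tester's origin, 34 mm further out than the shut lid's grip point.
- mark_pin (a point): Middle of the index pin: dark steel, 12 mm thick, on a dark clip astride the arc plate (34 mm along the radius, 12 thick), sticking 34 mm out to +y, 165 mm from the hinge line, held by friction, set 0.30 to 0.78 rad above level about the hinge line. Its x axis points from the pin square to the hinge line: with the lid at the mark, the lid's x axis is parallel to it.
- bowl: Bystander: steel mixing bowl, 170 mm wide, 75 mm high. Origin: centre of its underside.
- pipe_mould: Bystander: upright grey plastic pipe, 68 mm wide, 110 mm high. Origin: centre of its underside.
- jar: Bystander: glass jar with white cap, 60 mm wide, 90 mm high. Origin: centre of its underside.

How it is judged:
By the outcome, as a careful person would: the job done as asked, in the order asked, and still so for the second after the job is handed in, while the arm keeps its last pose, push and grip.
It also fails if it takes over 51 s, if anything falls off the work surface, if the arm or the gripper's body presses on something with over 40 N, if the wrist force passes 120 N, or if a joint passes its speed limit or range.

### The arm

A 6-joint arm with a two-finger parallel gripper is mounted at the origin on the work surface. World frame = base frame: x ahead of the robot, y to its left, z up, the work surface at z = 0. Lengths are in m, angles in degrees, forces in N, time in s.
With the tool pointing down it reaches from about 0.3 to 0.775 m from the base axis. Payload 14.6 kg.
Tool frame: the origin (TCP) lies at the very end of the fingers, on their centre line; the grasp point (between the pads) lies 19 mm behind it; z points along the fingers, y is the line along which they close (so a half turn about z gives the same grasp; the last joint's range is limited). The gripper opens to 85 mm and grips with 20 to 120 N. Pads are 22 mm wide; open, the fingers measure 114 mm over their backs; the gripper's body (76 mm by 85 mm) begins 54 mm behind the grasp point. The pads swing forward as they close: fully open they stand 13 mm farther back than shut.
Start: joints at [-68.617, 17.183, 87.147, -0, 75.671, -3.816], TCP at [0.234, -0.498, 0.231] pointing down, gripper open.
Joint ranges: [-173.82, 173.82], [-45.26, 126.66], [13.44, 144.39], [-59.66, 239.66], [0, 175.72], [-146.38, 146.38]. Speed limits (degrees/s): [127.2, 127.2, 147.25, 180, 180, 180].

### API

Orientations are given as [roll, pitch, yaw] about the fixed x, y, z axes, in that order (R = Rz(yaw) Ry(pitch) Rx(roll)).
In Python, from bench import bot gives the robot as it stands. The module is installed in compiled form; this text tells all that it offers.
- The arm moves only by the tool move_arm, never from a script. Its argument "targets" is a list that holds one entry, the list of rows, each a list of 7 numbers: the shift along the tool's x, y, z each as a share of 4 cm, from -1 to 1, then the turn, a rotation vector about the tool's x, y, z each as a share of 0.1 rad, from -1 to 1, then the finger opening in mm, from 0 to 85.4. In form: [[[dx, dy, dz, rx, ry, rz, grip], ...]]. A call has 1 to 20 rows; each row shifts and turns the commanded pose from where the row before left it, along the tool's axes as they then stand; what a row does not reach is not made up. A row lasts 1/10 s, in which the tool goes at most 50 mm and 8.59 degrees, less where a joint would pass 70% of its speed; a pose out of reach is approached as far as the arm can. A call with a number of a shift or a turn outside -1 to 1 is refused whole. A call with a gripper value outside its range is refused whole. The fingers move at their own pace and stop on an object; the grip force is fixed at half the most. Time passes only in rows, so rows that do not move let the fingers close. It gives the time, the measured TCP pose, the force, the opening and the grip force at its end, in the units of the state.
- bot.read_state(): the state, without advancing time (a new reading comes with each control period).
- bot.camera(name): name is "side" or "top" or "wrist"; returns a dict with "frame" (420x560x3 uint8, red, green, blue), "z_map" (420x560 float32, m along the optical axis (not along the pixel's ray), 0 where there is no reading), "vertical_fov" (degrees; the focal length in pixels is half the picture's height over the tangent of half this angle, whatever the lens; pixels are square), "cx", "cy" (the principal point, pixels), "extrinsics" (4x4, takes a point from camera to world coordinates). Camera axes: x right, y down, z forward; pixel columns grow to the right and rows downward; lengths in m; the calibration is good to about 2 mm. A picture is of the moment at which its call begins.
- bot.sign_off(): hands the job in; it is judged then, once.
The state is a dict: "t": time; "joint_positions": joint angles; "qd": joint speeds; "effort": joint torques, N m; "position": TCP position; "orientation": TCP orientation; "ft_force": force on the tool from outside, world axes, zero at the start; "torque": the same for the moment, N m; "opening": opening from 0.0 (shut) to 1.0 (fully open); "gripper_force": force on a finger pad.
Only numpy, scipy, OpenCV 4.12 (cv2) and the standard library are available. Lean on these libraries where they do the work, as an engineer would, in place of code of your own. Each camera call takes 0.05 s, during which the arm holds its last target. There are 200 camera calls.

## Working session

There is one attempt and no reset: what is moved stays moved. The work goes in short steps, Python scripts to look and compute and a tool call to move; the robot and the scene stay as the last step left them, time stands still between calls to the robot, and variables do not carry over. Pictures are saved under pics/ and viewed, at most 10 in all, crops included, and the job is handed in when it is done.

Besides the shell and the picture viewer there is one more tool, called after ">>>" as a command line: name --argument value ..., lists and objects as JSON in quotes. move_arm: Moves the arm, as the interface text tells. Shift numbers are shares of 4 cm and turn numbers shares of 0.1 rad, none past 1 either way. Its arguments: {"type":"object","properties":{"targets":{"type":"array"}},"required":["targets"]}

```bash
mkdir -p pics; cat > h.py <<'E'
import numpy as np, cv2
from bench import bot
def cam(n):
    c=bot.camera(n); f=c["frame"].shape[0]/2/np.tan(np.radians(c["vertical_fov"]/2)); c["f"]=f
    z=c["z_map"]; v,u=np.mgrid[:z.shape[0],:z.shape[1]]
    P=np.stack([(u-c["cx"])/f*z,(v-c["cy"])/f*z,z],-1)
    E=c["extrinsics"]; c["P"]=P@E[:3,:3].T+E[:3,3]; c["P"][z==0]=np.nan
    return c
def save(c,name,crop=None,s=1):
    im=c["frame"][...,::-1]
    if crop: a,b,d,e=crop; im=im[b:e,a:d]
    cv2.imwrite("pics/"+name,cv2.resize(im,None,fx=s,fy=s))
E
python3 - <<'E'
from h import *
for n in ("side","top"):
    c=cam(n); np.savez(""+n,**{k:c[k] for k in("P","frame","extrinsics","f","cx","cy")}); save(c,n+"0.png"); print(c["extrinsics"].round(3).tolist(),c["f"])
print(bot.read_state())
E
```

```text
[[0.99, -0.112, 0.085, 0.523], [-0.14, -0.753, 0.643, -0.481], [-0.008, -0.648, -0.761, 0.668], [0.0, 0.0, 0.0, 1.0]] 380.86869772121935
[[0.008, -0.982, 0.19, 0.411], [-1.0, -0.009, -0.003, -0.0], [0.005, -0.19, -0.982, 1.013], [0.0, 0.0, 0.0, 1.0]] 419.4627960889991
{'t': 0.1, 'joint_positions': array([-6.86184681e+01,  1.72130878e+01,  8.71776480e+01,  8.61389905e-06,
        7.56714968e+01, -3.81563015e+00]), 'qd': array([ 0.05872186, -0.02289673, -0.05284188,  0.02742187,  0.03615541,
       -0.0141581 ]), 'effort': array([ 2.11794519e-03, -5.44371235e+01, -3.62370586e+01, -5.20268611e-05,
        2.99330313e-03, -1.70720108e-05]), 'position': array([ 0.23407314, -0.49746092,  0.23076523]), 'orientation': array([-1.79937906e+02, -4.14966464e-03,  2.51971576e+01]), 'ft_force': array([ 0.66052477, -0.97294241, -0.47108225]), 'torque': array([0.04081525, 0.01010336, 0.02864551]), 'gripper_force': 0.0, 'opening': 0.9981177122458481}
```

View pics/side0.png

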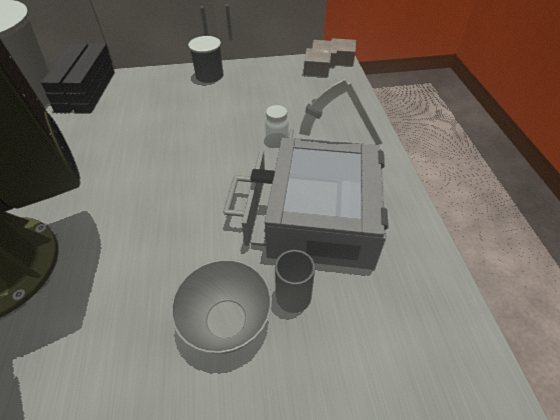

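View pics/top0.png

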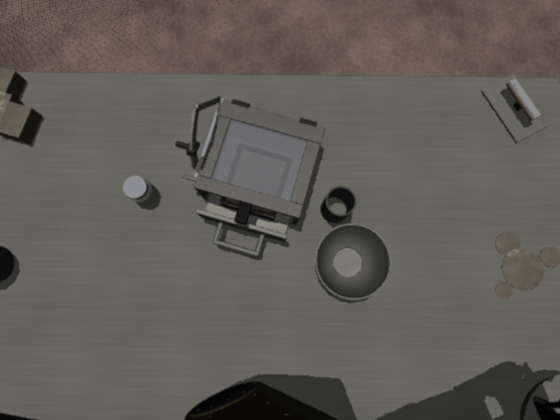

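The side view shows the tab at (262,176), the pin clip at (313,110) and the bar at (237,195). In the top view the tab is at (244,212), the bar at (240,250), the pin at (182,147) and the stub at (188,178). The tester is yawed about -14°. Next I fit the poses from depth.

```bash
python3 - <<'E'
from h import *
T=np.load("top.npz");S=np.load("side.npz")
P=T["P"];F=T["frame"]
g=np.zeros(P.shape[:2],bool); g[90:260,160:335]=1
m=g&(abs(P[...,2]-.121)<.009)
q=P[m]
n,l,st,_=cv2.connectedComponentsWithStats(m.astype(np.uint8)); k=1+np.argmax(st[1:,4]); 
print("lid top z",np.median(P[l==k][:,2]),st[k])
print("rect top",cv2.minAreaRect((P[l==k][:,:2]*1000).astype(np.float32)))
for n,D,pts in(("top",T,dict(tab=(244,212),tab2=(241,219),bar=(240,250),barL=(216,240),barR=(262,252),pin=(180,145),clip=(194,150),stub=(190,177),jar=(136,187),bowl=(348,263),pipeR=(340,190))),("side",S,dict(tab=(262,176),tab2=(257,176),bar=(231,195),clip=(313,110),jar=(277,112),hingeL=(380,160),hingeR=(383,215)))):
    for a,(u,v) in pts.items(): print(n,a,D["P"][v,u].round(4))
im=np.hstack([cv2.resize(T["frame"][130:270,165:305,::-1],(400,400),interpolation=2),cv2.resize(S["frame"][75:215,220:360,::-1],(400,400),interpolation=2)])
cv2.imwrite("pics/c1.png",im)
E
```

```text
lid top z 0.11956612839208203 [  181    99   144   126 10575]
rect top ((673.4764404296875, 51.50092315673828), (274.4866943359375, 269.1449279785156), 73.55989837646484)
top tab [0.5614 0.0626 0.125 ]
top tab2 [0.5468 0.069  0.1204]
top bar [0.4856 0.0748 0.054 ]
top barL [0.508  0.1303 0.0531]
top barR [0.4854 0.026  0.0009]
top pin [0.687  0.1912 0.1943]
top clip [0.6762 0.1619 0.1958]
top stub [0.6391 0.1831 0.1193]
top jar [0.6225 0.3101 0.0888]
top bowl [ 0.4607 -0.1792  0.0064]
top pipeR [ 0.6219 -0.152   0.0801]
side tab [0.5603 0.0573 0.124 ]
side tab2 [0.5504 0.0587 0.1241]
side bar [0.4923 0.0773 0.056 ]
side clip [0.6803 0.1591 0.1967]
side jar [0.6243 0.3044 0.0938]
side hingeL [0.8084 0.0684 0.123 ]
side hingeR [ 0.7666 -0.077   0.1269]
```

View pics/c1.png

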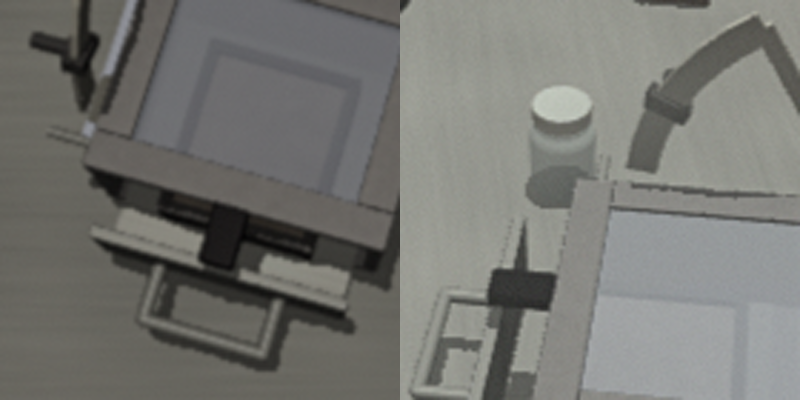

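The crops show the tab in front of the lid, with the tray's bar about 70 mm in front of its panel line in the picture. The stub is left of the lid's front corner at crop (65,133), which is (188,177), and the pin is at crop (50,42), which is (182,145). Next I fit the tester's pose robustly.

```bash
cat > fit.py <<'E'
from h import *
from scipy.optimize import least_squares
def fitlid(D,box):
    P=D["P"]; g=np.zeros(P.shape[:2],np.uint8); a,b,c,d=box; g[b:d,a:c]=1
    m=(g>0)&(abs(P[...,2]-.121)<.012); m=cv2.morphologyEx(m.astype(np.uint8),cv2.MORPH_OPEN,np.ones((7,7)))
    cs,_=cv2.findContours(m,cv2.RETR_EXTERNAL,cv2.CHAIN_APPROX_NONE); c=max(cs,key=cv2.contourArea)[:,0]
    E=D["extrinsics"]; r=np.c_[(c-[D["cx"],D["cy"]])/D["f"],np.ones(len(c))]@E[:3,:3].T
    q=E[:3,3]+r*((.122-E[2,3])/r[:,2])[:,None]; q=q[:,:2]
    def res(p):
        R=np.array([[np.cos(p[2]),-np.sin(p[2])],[np.sin(p[2]),np.cos(p[2])]]); l=(q-p[:2])@R
        dx=np.maximum(-.110-l[:,0],l[:,0]-p[3]); dy=abs(l[:,1])-.12
        return np.where((dx>0)&(dy>0),np.hypot(dx,dy),np.maximum(dx,dy))
    s=least_squares(res,[.67,.04,-.28,.11],loss="soft_l1",f_scale=.001)
    return s.x,np.median(abs(res(s.x)))
E
python3 - <<'E'
from fit import *
T=np.load("top.npz");S=np.load("side.npz")
for D,b in((T,(160,90,335,230)),(S,(262,130,400,260))):
    x,e=fitlid(D,b); print(x.round(4),np.degrees(x[2]),e)
    R=np.array([[np.cos(x[2]),-np.sin(x[2])],[np.sin(x[2]),np.cos(x[2])]])
    for n,(P,bx) in dict(bart=(T["P"],(212,225,268,258)),pint=(T["P"],(170,138,205,160)),pins=(S["P"],(300,95,325,120)),bars=(S["P"],(222,172,250,218)),tabt=(T["P"],(230,200,255,226)),tabs=(S["P"],(250,165,276,186))).items():
        q=P[bx[1]:bx[3],bx[0]:bx[2]].reshape(-1,3); l=np.c_[(q[:,:2]-x[:2])@R,q[:,2]]
        z0,z1={'b':(.045,.062),'p':(.15,.24),'t':(.11,.13)}[n[0]]; l=l[(l[:,2]>z0)&(l[:,2]<z1)]
        if n[0]=='p': 
            a=l[l[:,1]>.142]; print(n,"pin part",len(a),np.percentile(a,[5,50,95],axis=0).round(4).tolist()) if len(a) else 0
        print(n,len(l),np.percentile(l,[3,50,97],axis=0).round(4).tolist())
E
```

```text
[ 0.6883  0.0302 -0.2828  0.1048] -16.20378588318567 0.001527850626360322
bart 451 [[-0.2092, -0.0559, 0.0496], [-0.1993, -0.0068, 0.0549], [-0.1567, 0.0525, 0.0586]]
pint pin part 67 [[-0.0489, 0.1438, 0.1884], [-0.0444, 0.1543, 0.1929], [-0.0387, 0.1643, 0.1954]]
pint 278 [[-0.0603, 0.121, 0.1613], [-0.0454, 0.1285, 0.1943], [-0.0281, 0.163, 0.2188]]
pins pin part 8 [[-0.0487, 0.1562, 0.1912], [-0.0467, 0.161, 0.1944], [-0.0434, 0.1627, 0.1964]]
pins 356 [[-0.0595, 0.1191, 0.1711], [-0.0393, 0.1256, 0.1973], [-0.0238, 0.1355, 0.2269]]
bars 364 [[-0.2081, -0.0586, 0.0507], [-0.1985, -0.0155, 0.0562], [-0.168, 0.048, 0.0586]]
tabt 337 [[-0.1539, -0.0154, 0.1152], [-0.1283, -0.0022, 0.1219], [-0.103, 0.0124, 0.1251]]
tabs 341 [[-0.152, -0.0244, 0.1133], [-0.1275, -0.0097, 0.1235], [-0.104, 0.0089, 0.1254]]
[ 0.6892  0.0234 -0.2799  0.1063] -16.03594049993951 0.002676330547812779
bart 451 [[-0.212, -0.049, 0.0496], [-0.202, 0.0001, 0.0549], [-0.1596, 0.0594, 0.0586]]
pint pin part 89 [[-0.0557, 0.1428, 0.1891], [-0.0475, 0.1568, 0.1937], [-0.0411, 0.1705, 0.1999]]
pint 278 [[-0.0627, 0.1274, 0.1613], [-0.0478, 0.135, 0.1943], [-0.0305, 0.1695, 0.2188]]
pins pin part 11 [[-0.0527, 0.1423, 0.1894], [-0.0492, 0.1662, 0.1947], [-0.0365, 0.1689, 0.2008]]
pins 356 [[-0.0619, 0.1256, 0.1711], [-0.0417, 0.132, 0.1973], [-0.0262, 0.142, 0.2269]]
bars 364 [[-0.2108, -0.0517, 0.0507], [-0.2013, -0.0086, 0.0562], [-0.1709, 0.0548, 0.0586]]
tabt 337 [[-0.1567, -0.0087, 0.1152], [-0.131, 0.0045, 0.1219], [-0.1058, 0.019, 0.1251]]
tabs 341 [[-0.1548, -0.0178, 0.1133], [-0.1303, -0.0029, 0.1235], [-0.1068, 0.0156, 0.1254]]
```

```bash
cat > g.py <<'E'
from h import *
from scipy.spatial.transform import Rotation as Ro
X0=np.array([.689,.0285,0]); YAW=np.radians(-16.2)
RT=Ro.from_euler("z",YAW)
def goto(p,tilt):  # tester-frame TCP, tilt deg from vertical (fingers leaning forward)
    s=bot.read_state(); R=Ro.from_euler("xyz",s["orientation"],degrees=True)
    t=np.radians(tilt); G=RT*Ro.from_matrix(np.array([[np.cos(t),0,np.sin(t)],[0,-1,0],[np.sin(t),0,-np.cos(t)]]))
    w=X0+RT.apply(p); d=R.inv().apply(w-s["position"]); rv=(R.inv()*G).as_rotvec()
    print("tcp tester",RT.inv().apply(s["position"]-X0).round(4),"world goal",w.round(3))
    print("shift/4cm",(d/.04).round(2),"turn/.1",(rv/.1).round(2),"shift after turn",(G.inv().apply(w-s["position"])/.04).round(2))
E
python3 - <<'E'
from g import *
goto([-.28,0,.20],20)
E
```

```text
tcp tester [-0.2901 -0.632   0.2308] world goal [0.42  0.107 0.2  ]
shift/4cm [ 10.64 -11.68   0.78] turn/.1 [-1.27  3.34  7.15] shift after turn [ -0.03 -15.8    0.81]
```

>>> move_arm --targets '[[[0.59, -0.65, 0.04, 0, 0, 0, 0], [0.59, -0.65, 0.04, 0, 0, 0, 0], [0.59, -0.65, 0.04, 0, 0, 0, 0], [0.59, -0.65, 0.04, 0, 0, 0, 0], [0.59, -0.65, 0.04, 0, 0, 0, 0], [0.59, -0.65, 0.04, 0, 0, 0, 0], [0.59, -0.65, 0.04, 0, 0, 0, 0], [0.59, -0.65, 0.04, 0, 0, 0, 0], [0.59, -0.65, 0.04, 0, 0, 0, 0], [0.59, -0.65, 0.04, 0, 0, 0, 0], [0.59, -0.65, 0.04, 0, 0, 0, 0], [0.59, -0.65, 0.04, 0, 0, 0, 0], [0.59, -0.65, 0.04, 0, 0, 0, 0], [0.59, -0.65, 0.04, 0, 0, 0, 0], [0.59, -0.65, 0.04, 0, 0, 0, 0], [0.59, -0.65, 0.04, 0, 0, 0, 0], [0.59, -0.65, 0.04, 0, 0, 0, 0], [0.59, -0.65, 0.04, 0, 0, 0, 0]]]'

```text
t: 1.9
position: [0.4193, 0.1082, 0.2023]
orientation: [-180.0, 0.0, 25.2]
ft_force: [0.8, -0.3, 1.1]
opening: 0.008
gripper_force: 0.0
```

>>> move_arm --targets '[[[0, 0, 0, -0.13, 0.33, 0.71, 0], [0, 0, 0, -0.13, 0.33, 0.71, 0], [0, 0, 0, -0.13, 0.33, 0.71, 0], [0, 0, 0, -0.13, 0.33, 0.71, 0], [0, 0, 0, -0.13, 0.33, 0.71, 0], [0, 0, 0, -0.13, 0.33, 0.71, 0], [0, 0, 0, -0.13, 0.33, 0.71, 0], [0, 0, 0, -0.13, 0.33, 0.71, 0], [0, 0, 0, -0.13, 0.33, 0.71, 0], [0, 0, 0, -0.13, 0.33, 0.71, 0], [0, 0, 0, 0, 0, 0, 0]]]'

```text
t: 3.0
position: [0.4188, 0.1069, 0.2022]
orientation: [179.6, -19.9, -15.9]
ft_force: [-0.7, 0.6, 0.7]
opening: 0.0
gripper_force: 0.0
```

```bash
python3 - <<'E'
from g import *
print(bot.read_state()["joint_positions"].round(1), bot.read_state()["orientation"].round(1))
c=cam("wrist"); save(c,"w1.png"); np.savez("w1",**{k:c[k] for k in("P","frame","extrinsics","f","cx","cy")})
goto([-.26,0,.037],20)
E
```

```text
[ 15.4  -4.7 117.6 -13.5  50.9 128.3] [179.6 -19.9 -15.9]
tcp tester [-2.812e-01 -1.000e-04  2.023e-01] world goal [0.439 0.101 0.037]
shift/4cm [-0.91 -0.02  4.07] turn/.1 [0.04 0.03 0.08] shift after turn [-0.92 -0.    4.07]
```

View pics/w1.png

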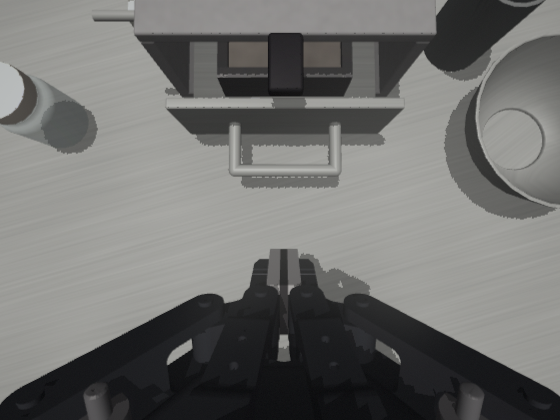

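The wrist view shows the bar centred at (285,170), in line with the fingers at (284,250). The tab is at (286,64), the stub at (115,15), and both sides are clear.

```bash
python3 - <<'E'
from g import *
W=np.load("w1.npz");P=W["P"]
L=lambda u,v:(RT.inv().apply(P[v,u]-X0)).round(4)
for n,u,v in(("bar",285,170),("barL",240,170),("barR",332,170),("tab",286,60),("tabtip",286,85),("lidfrontL",160,30),("lidfrontR",415,30),("stub",112,15),("panel",285,103)): print(n,L(u,v))
q=P[160:180,245:328].reshape(-1,3); l=RT.inv().apply(q-X0); l=l[l[:,2]>.044]; print("bar",np.percentile(l,[3,50,97],axis=0).round(4))
q=P[28:98,250:320].reshape(-1,3); l=RT.inv().apply(q-X0); l=l[(l[:,2]>.112)&(l[:,0]<-.115)]; print("tab",np.percentile(l,[2,50,98],axis=0).round(4))
E
```

```text
bar [-0.2052 -0.0025  0.056 ]
barL [-0.2052  0.0416  0.0549]
barR [-0.205  -0.0484  0.0562]
tab [-0.1309 -0.0023  0.1226]
tabtip [-0.1509 -0.0024  0.1227]
lidfrontL [-0.1065  0.0969  0.1214]
lidfrontR [-0.1059 -0.1036  0.1226]
stub [-0.0939  0.1355  0.1205]
panel [-0.153  -0.0019  0.0925]
bar [[-0.2104 -0.0417  0.051 ]
 [-0.2057 -0.0034  0.0552]
 [-0.1998  0.0347  0.0571]]
tab [[-0.1555 -0.0149  0.1145]
 [-0.1375 -0.0016  0.1226]
 [-0.116   0.0117  0.124 ]]
```

>>> move_arm --targets '[[[-0.2, 0, 0.45, 0, 0, 0, 0], [-0.2, 0, 0.45, 0, 0, 0, 0], [-0.2, 0, 0.45, 0, 0, 0, 0], [-0.2, 0, 0.45, 0, 0, 0, 0], [-0.1, 0, 0.45, 0, 0, 0, 0], [0, 0, 0.45, 0, 0, 0, 0], [0, 0, 0.45, 0, 0, 0, 0], [0, 0, 0.45, 0, 0, 0, 0], [0, 0, 0.45, 0, 0, 0, 0], [0, 0, 0, 0, 0, 0, 0]]]'

```text
t: 4.05
position: [0.4391, 0.0993, 0.0362]
orientation: [179.5, -19.7, -15.7]
ft_force: [0.0, 0.1, 1.1]
opening: 0.003
gripper_force: 0.0
```

>>> move_arm --targets '[[[0.19, 0, 0.07, 0, 0, 0, 0], [0.19, 0, 0.07, 0, 0, 0, 0], [0.19, 0, 0.07, 0, 0, 0, 0], [0.12, 0, 0.04, 0, 0, 0, 0], [0.07, 0, 0.026, 0, 0, 0, 0], [0.07, 0, 0.026, 0, 0, 0, 0], [0.07, 0, 0.026, 0, 0, 0, 0], [0.07, 0, 0.026, 0, 0, 0, 0], [0.07, 0, 0.026, 0, 0, 0, 0], [0.07, 0, 0.026, 0, 0, 0, 0], [0.07, 0, 0.026, 0, 0, 0, 0]]]'

```text
t: 5.15
position: [0.4879, 0.0861, 0.0376]
orientation: [179.7, -19.9, -15.8]
ft_force: [-3.1, 1.3, 0.1]
opening: -0.001
gripper_force: 0.9
```

>>> move_arm --targets '[[[0.07, 0, 0.026, 0, 0, 0, 0], [0.07, 0, 0.026, 0, 0, 0, 0], [0.07, 0, 0.026, 0, 0, 0, 0]]]'

```text
t: 5.45
position: [0.4966, 0.0836, 0.0376]
orientation: [179.7, -19.9, -15.8]
ft_force: [-2.7, 1.2, 0.6]
opening: -0.0
gripper_force: 0.9
```

```bash
sed -i 's/\.689,\.0285/.6884,.0266/' g.py; python3 - <<'E'
from g import *
s=bot.read_state();print(RT.inv().apply(s["position"]-X0),RT.inv().apply(s["ft_force"]))
E
```

```text
[-0.20004079  0.00123071  0.03761705] [-2.95039055  0.36958148  0.60927288]
```

>>> move_arm --targets '[[[0.047, 0, 0.017, 0, 0, 0, 0], [0.047, 0, 0.017, 0, 0, 0, 0], [0.047, 0, 0.017, 0, 0, 0, 0]]]'

```text
t: 5.75
position: [0.5023, 0.082, 0.0376]
orientation: [179.7, -19.9, -15.8]
ft_force: [-1.7, 1.2, 0.5]
opening: 0.001
gripper_force: 0.9
```

>>> move_arm --targets '[[[0.047, 0, 0.017, 0, 0, 0, 0], [0.047, 0, 0.017, 0, 0, 0, 0]]]'

```text
t: 5.95
position: [0.5062, 0.0809, 0.0376]
orientation: [179.7, -19.9, -15.8]
ft_force: [-1.8, 1.6, 0.2]
opening: 0.001
gripper_force: 0.9
```

>>> move_arm --targets '[[[0.035, 0, 0.013, 0, 0, 0, 0], [0.035, 0, 0.013, 0, 0, 0, 0]]]'

```text
t: 6.15
position: [0.509, 0.0801, 0.0376]
orientation: [179.7, -19.9, -15.8]
ft_force: [-2.1, 1.2, 0.6]
opening: -0.004
gripper_force: 0.9
```

>>> move_arm --targets '[[[0.035, 0, 0.013, 0, 0, 0, 0], [0.02, 0, 0.007, 0, 0, 0, 0]]]'

```text
t: 6.35
position: [0.5106, 0.0794, 0.0373]
orientation: [179.6, -19.8, -15.8]
ft_force: [-10.2, 4.1, 4.0]
opening: -0.0
gripper_force: 4.5
```

>>> move_arm --targets '[[[0.025, 0, 0.009, 0, 0, 0, 0], [0, 0, 0, 0, 0, 0, 0]]]'

```text
t: 6.55
position: [0.5108, 0.0792, 0.0368]
orientation: [179.6, -19.7, -15.8]
ft_force: [-12.3, 4.5, 3.2]
opening: 0.001
gripper_force: 5.5
```

```bash
python3 - <<'E'
from g import *
goto([-.23,0,.037],20)
E
```

```text
tcp tester [-0.1853  0.0009  0.0368] world goal [0.468 0.091 0.037]
shift/4cm [-1.05  0.02 -0.38] turn/.1 [0.05 0.05 0.06] shift after turn [-1.05  0.02 -0.39]
```

>>> move_arm --targets '[[[-0.35, 0, -0.13, 0, 0, 0, 0], [-0.35, 0, -0.13, 0, 0, 0, 0], [-0.35, 0, -0.13, 0, 0, 0, 0], [0.28, 0, -0.75, 0, 0, 0, 40], [0.28, 0, -0.75, 0, 0, 0, 85], [0.28, 0, -0.75, 0, 0, 0, 85], [0.28, 0, -0.75, 0, 0, 0, 85], [0.28, 0, -0.75, 0, 0, 0, 85], [0, 0, 0, 0, 0.85, 0, 85], [0, 0, 0, 0, 0.85, 0, 85], [0, 0, 0, 0, 0.85, 0, 85], [0, 0, 0, 0, 0.85, 0, 85], [0, 0, 0, 0, 0, 0, 85]]]'

```text
t: 7.85
position: [0.4719, 0.0838, 0.2045]
orientation: [179.8, -38.7, -15.0]
ft_force: [-0.5, 0.3, -0.6]
opening: 0.996
gripper_force: 0.0
```

```bash
python3 - <<'E'
from g import *
print(bot.read_state()["joint_positions"].round(1))
c=cam("wrist"); save(c,"w2.png"); P=c["P"]
l=RT.inv().apply((P-X0).reshape(-1,3)); 
q=l[(l[:,2]>.112)&(l[:,2]<.13)&(l[:,0]<-.115)&(l[:,0]>-.165)&(abs(l[:,1])<.03)]; print("tab",len(q),np.percentile(q,[2,50,98],axis=0).round(4).tolist())
q=l[(abs(l[:,2]-.05)<.012)&(l[:,0]<-.15)&(l[:,0]>-.26)&(abs(l[:,1])<.04)]; print("bar",len(q),np.percentile(q,[2,50,98],axis=0).round(4).tolist())
goto([-.157,0,.136],40); goto([-.1285,0,.104],40)
E
```

```text
[ 15.   -3.9 122.3 -36.4  32.3 146.2]
tab 1546 [[-0.1555, -0.0134, 0.1143], [-0.138, 0.0, 0.1225], [-0.116, 0.0134, 0.1239]]
bar 961 [[-0.1775, -0.0387, 0.0499], [-0.1729, 0.0001, 0.055], [-0.1662, 0.0384, 0.0571]]
tcp tester [-0.2235 -0.0052  0.2047] world goal [0.538 0.07  0.136]
shift/4cm [ 0.23 -0.11  2.38] turn/.1 [-0.08  0.24  0.11] shift after turn [ 0.17 -0.13  2.39]
tcp tester [-0.2235 -0.0052  0.2047] world goal [0.565 0.062 0.104]
shift/4cm [ 0.29 -0.1   3.45] turn/.1 [-0.08  0.24  0.11] shift after turn [ 0.2  -0.13  3.46]
```

View pics/w2.png

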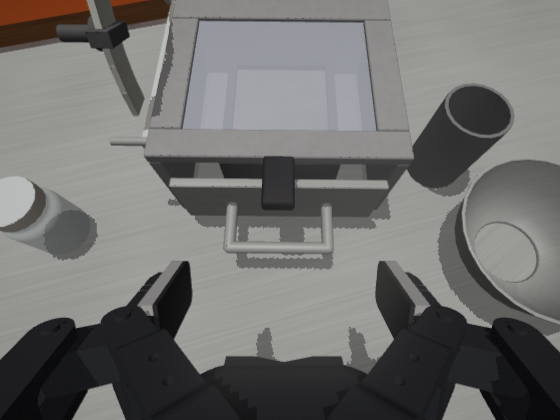

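The view shows the tray home (bar at (280,245), x = -0.173), the tab at (279,182) between the open fingers, the pin at (78,33) and the stub at (128,142). Joint 6 is at its limit, so I tilt back a little and go in.

>>> move_arm --targets '[[[0, 0, 0, 0, -0.6, 0, 85], [0.05, -0.03, 0.5, 0, 0, 0, 85], [0.05, -0.03, 0.5, 0, 0, 0, 85], [0.05, -0.03, 0.5, 0, 0, 0, 85], [0, 0, 0.3, 0, 0, 0, 85], [0, 0, 0, 0, 0, 0, 85]]]'

```text
t: 8.5
position: [0.5186, 0.0748, 0.1479]
orientation: [179.9, -35.0, -15.5]
ft_force: [0.1, 0.4, 0.3]
opening: 0.999
gripper_force: 0.0
```

```bash
python3 - <<'E'
from g import *
print(bot.read_state()["joint_positions"].round(1),bot.read_state()["orientation"])
goto([-.1295,0,.103],35)
E
```

```text
[ 11.1   7.8 117.8 -35.   26.8 144.4] [179.91802077 -35.0397116  -15.50222307]
tcp tester [-0.1765 -0.0011  0.1479] world goal [0.564 0.063 0.103]
shift/4cm [ 0.32 -0.02  1.59] turn/.1 [-0.06 -0.01  0.1 ] shift after turn [ 0.32 -0.03  1.59]
```

>>> move_arm --targets '[[[0, 0, 0, -0.03, -0.6, 0.05, 85], [0, 0, 0, -0.03, -0.6, 0.05, 85], [0, 0, 0, 0, 0, 0, 85]]]'

```text
t: 8.8
position: [0.5192, 0.0753, 0.1506]
orientation: [-180.0, -28.4, -16.1]
ft_force: [-1.1, -0.4, 0.0]
opening: 0.993
gripper_force: 0.0
```

```bash
python3 - <<'E'
from g import *
print(bot.read_state()["joint_positions"].round(1),bot.read_state()["orientation"])
goto([-.131,0,.103],28)
E
```

```text
[  9.8   8.7 113.8 -22.   33.6 131.7] [-179.9523083   -28.35274454  -16.14581004]
tcp tester [-0.1761 -0.0004  0.1506] world goal [0.563 0.063 0.103]
shift/4cm [ 0.43 -0.01  1.58] turn/.1 [-0.01 -0.06  0.01] shift after turn [ 0.44 -0.01  1.58]
```

Joint 6 is now well inside its range. I go in and close on the tab.

>>> move_arm --targets '[[[0.11, 0, 0.4, 0, 0, 0, 85], [0.11, 0, 0.4, 0, 0, 0, 85], [0.11, 0, 0.4, 0, 0, 0, 85], [0.11, 0, 0.38, 0, 0, 0, 85], [0, 0, 0, 0, 0, 0, 60], [0, 0, 0, 0, 0, 0, 40], [0, 0, 0, 0, 0, 0, 30], [0, 0, 0, 0, 0, 0, 20], [0, 0, 0, 0, 0, 0, 10], [0, 0, 0, 0, 0, 0, 10], [0, 0, 0, 0, 0, 0, 10]]]'

```text
t: 9.9
position: [0.5619, 0.0637, 0.1028]
orientation: [180.0, -28.4, -15.9]
ft_force: [-4.1, 10.0, 3.7]
opening: 0.316
gripper_force: 61.3
```

```bash
python3 - <<'E'
from g import *
s=bot.read_state(); print(s["joint_positions"].round(1),s["orientation"],s["opening"],s["gripper_force"],s["ft_force"])
goto([-.131,0,.103],28)
c=cam("wrist"); save(c,"w3.png")
E
```

```text
[  7.4  17.9 110.  -23.9  27.8 132.2] [179.9917238  -28.43748052 -15.91980883] 0.31647215315343546 61.34948015213013 [-4.09744547 10.04406987  3.66224842]
tcp tester [-0.1318  0.0004  0.1028] world goal [0.563 0.063 0.103]
shift/4cm [0.02 0.01 0.01] turn/.1 [-0.02 -0.08  0.04] shift after turn [0.02 0.01 0.01]
```

View pics/w3.png

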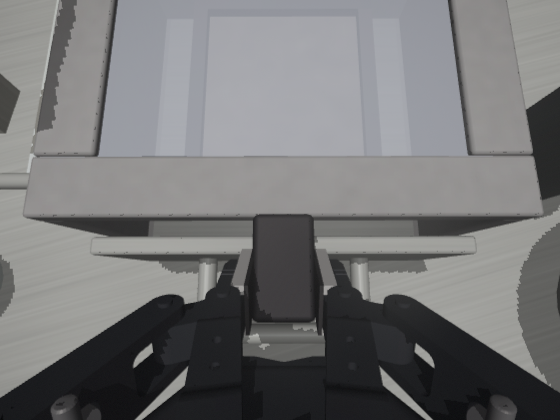

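The tab at (283,265) is held squarely between the pads: opening 27 mm, 61 N. Now I swing it about the hinge in 0.05 rad steps.

>>> move_arm --targets '[[[0.133, 0, -0.265, 0, -0.5, 0, 10], [0.133, 0, -0.265, 0, -0.5, 0, 10], [0.133, 0, -0.265, 0, -0.5, 0, 10]]]'

```text
t: 10.25
position: [0.5625, 0.0636, 0.1384]
orientation: [-180.0, -19.7, -15.9]
ft_force: [8.6, 1.9, -6.1]
opening: 0.315
gripper_force: 61.4
```

>>> move_arm --targets '[[[0.133, 0, -0.265, 0, -0.5, 0, 10], [0.133, 0, -0.265, 0, -0.5, 0, 10], [0.133, 0, -0.265, 0, -0.5, 0, 10], [0.133, 0, -0.265, 0, -0.5, 0, 10], [0.133, 0, -0.265, 0, -0.5, 0, 10], [0, 0, 0, 0, 0, 0, 10]]]'

```text
t: 10.85
position: [0.575, 0.06, 0.1964]
orientation: [-180.0, -5.3, -16.0]
ft_force: [-4.9, 9.3, -1.6]
opening: 0.313
gripper_force: 62.1
```

```bash
python3 - <<'E'
from g import *
s=bot.read_state(); print(s["joint_positions"].round(1),s["orientation"],s["opening"],s["gripper_force"],s["ft_force"])
p=RT.inv().apply(s["position"]-X0)-[.105,0,.116]; print(p,"lid est",np.arctan2(p[2],-p[0])-np.arctan2(-.0132,.2368))
I=[]
for n in("side","top","wrist"):
    c=cam(n); np.savez(n+"4",**{k:c[k] for k in("P","frame","extrinsics","f","cx","cy")}); I.append(c["frame"][...,::-1])
a=cv2.resize(I[0][60:200,240:380],(400,400)); b=cv2.resize(I[1][80:220,160:300],(400,400))
cv2.imwrite("pics/c4.png",np.hstack([a,b]))
E
```

```text
[  3.1  19.9  88.5  -1.9  66.6 109.7] [-179.99497399   -5.30060858  -15.96959202] 0.3125400156650263 62.09071218967438 [-4.85033485  9.3407748  -1.61411111]
[-0.22319531  0.00048034  0.0804361 ] lid est 0.40158142221794657
```

View pics/c4.png

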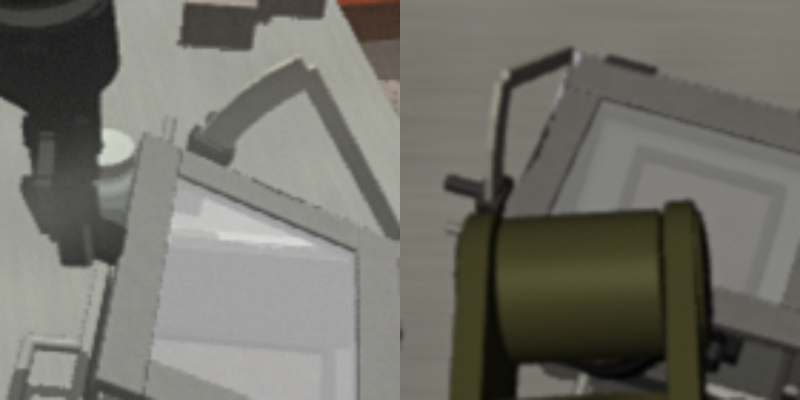

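Side crop: the stub shows at (168,128), just left of the clip at (212,138). Top crop: the pin is at (460,185) and the stub tip at (452,231). I zoom in to get centre lines and measure the angles by ray against the cylinder of known radius.

```bash
python3 - <<'E'
from g import *
D={n:np.load(n+"4.npz") for n in("side","top","wrist")}
a=D["top"]["frame"][130:180,165:215,::-1]; b=D["side"]["frame"][85:135,285:335,::-1]
cv2.imwrite("pics/c5.png",np.hstack([cv2.resize(x,(400,400),interpolation=0) for x in(a,b)]))
# lid plane slope from depth
for n in("side","wrist","top"):
    l=RT.inv().apply((D[n]["P"]-X0).reshape(-1,3)); l=l[np.isfinite(l[:,0])]
    x=.105-l[:,0]; z=l[:,2]-.116
    th=.4; h=z*np.cos(th)-x*np.sin(th); r=x*np.cos(th)+z*np.sin(th)
    for lo,hi,s in((.16,.215,"front"),(.02,.215,"sides")):
        m=(abs(h-.006)<.012)&(r>lo)&(r<hi)&(abs(l[:,1])<.118)&((abs(l[:,1])>.103)|(r>.19))
        if m.sum()>50:
            k=np.polyfit(r[m],h[m],1); print(n,s,m.sum(),"angle by mean height",th+np.median(np.arctan2(h[m]-.006,r[m])[r[m]>.15]) ,"slope",th+k[0],"offs",k[1])
E
```

```text
side front 1410 angle by mean height 0.405666230159115 slope 0.3909858450531215 offs 0.008613266057155152
side sides 2395 angle by mean height 0.4056908355097528 slope 0.40654192528363525 offs 0.0054706775097146405
wrist front 30952 angle by mean height 0.3948600278393463 slope 0.3697188621441266 offs 0.010847999986739737
wrist sides 37198 angle by mean height 0.3948898559523333 slope 0.3869051549456134 offs 0.007386649646552707
top front 596 angle by mean height 0.3931082103323267 slope 0.3382330984139705 offs 0.01626830999783438
top sides 1252 angle by mean height 0.3932097299310387 slope 0.38830418971653596 offs 0.00638518620915505
```

View pics/c5.png

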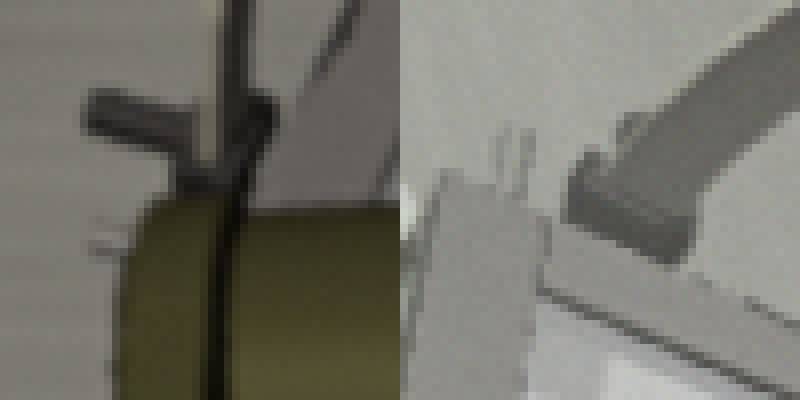

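Left (top): the pin's centre line runs from (95,108) to (180,130), and the stub's is around (108,238). Right (side): the stub is at (515,160), and the pin tip peeks out behind the arc at (632,128).

```bash
python3 - <<'E'
from g import *
from scipy.optimize import brentq
def ang(D,u,v,rad,x0=X0):
    E=D["extrinsics"]; o=RT.inv().apply(E[:3,3]-x0); d=RT.inv().apply(E[:3,:3]@[(u-D["cx"])/D["f"],(v-D["cy"])/D["f"],1])
    f=lambda s:np.hypot(*(o+s*d-[.105,0,.116])[[0,2]])-rad
    ss=np.linspace(.2,1.4,2000); fs=[f(s) for s in ss]; out=[]
    for i in range(1999):
        if fs[i]*fs[i+1]<0:
            s=brentq(f,ss[i],ss[i+1]); q=o+s*d; out.append((round(np.arctan2(q[2]-.116,.105-q[0]),3),round(q[1],3)))
    return out
T0=np.load("top.npz");W=np.load("w1.npz");T=np.load("top4.npz");S=np.load("side4.npz")
c=lambda x,y,a,b:(a+x/8-.5,b+y/8-.5)
print("top pin",ang(T,*c(100,110,165,130),.165),ang(T,*c(175,130,165,130),.165))
print("top stub",ang(T,*c(108,238,165,130),.196))
print("top0 stub(0)",ang(T0,187.2,176.2,.196),"w1 stub(0)",ang(W,115,15,.196))
print("side stub",ang(S,*c(115,150,285,85),.196),"side pin",ang(S,*c(232,128,285,85),.165))
# depth points of pin in top views
for D in(T0,T):
    l=RT.inv().apply((D["P"][138:152,172:190]-X0).reshape(-1,3)); m=(l[:,2]>.17)&(l[:,1]>.142)&(l[:,1]<.17)
    q=l[m]; print(m.sum(),q.mean(0),np.hypot(.105-q[:,0],q[:,2]-.116).mean(),np.median(np.arctan2(q[:,2]-.116,.105-q[:,0])))
E
```

```text
top pin [(np.float64(0.448), np.float64(0.167)), (np.float64(-0.959), np.float64(0.235))] [(np.float64(0.452), np.float64(0.147)), (np.float64(-0.964), np.float64(0.21))]
top stub [(np.float64(0.391), np.float64(0.153)), (np.float64(-0.829), np.float64(0.221))]
top0 stub(0) [(np.float64(0.016), np.float64(0.143)), (np.float64(-0.388), np.float64(0.164))] w1 stub(0) [(np.float64(0.002), np.float64(0.137)), (np.float64(-1.219), np.float64(0.239))]
side stub [(np.float64(0.378), np.float64(0.157)), (np.float64(-0.129), np.float64(0.297))] side pin [(np.float64(0.389), np.float64(0.185)), (np.float64(-0.264), np.float64(0.341))]
74 [-0.04533226  0.15646084  0.192807  ] 0.1688395497458903 0.4753662712387069
75 [-0.04531264  0.15622445  0.19299254] 0.16891176372710856 0.47754079992665543
```

>>> move_arm --targets '[[[0.066, 0, -0.133, 0, -0.25, 0, 10], [0.066, 0, -0.133, 0, -0.25, 0, 10], [0, 0, 0, 0, 0, 0, 10], [0, 0, 0, 0, 0, 0, 10]]]'

```text
t: 11.4
position: [0.5786, 0.059, 0.2062]
orientation: [180.0, -2.5, -15.9]
ft_force: [-3.4, 9.7, -2.4]
opening: 0.313
gripper_force: 62.0
```

```bash
python3 - <<'E'
from g import *
s=bot.read_state(); print(s["orientation"],s["opening"],s["gripper_force"],s["ft_force"])
p=RT.inv().apply(s["position"]-X0)-[.105,0,.116]; print(p,"lid est",np.arctan2(p[2],-p[0])-np.arctan2(-.0132,.2368))
C={n:cam(n) for n in("side","top","wrist")}
for n in C:
    np.savez(n+"6",**{k:C[n][k] for k in("P","frame","extrinsics","f","cx","cy")})
    l=RT.inv().apply((C[n]["P"]-X0).reshape(-1,3)); l=l[np.isfinite(l[:,0])]
    x=.105-l[:,0]; z=l[:,2]-.116; th=.45; h=z*np.cos(th)-x*np.sin(th); r=x*np.cos(th)+z*np.sin(th)
    m=(abs(h-.006)<.012)&(r>.16)&(r<.215)&(abs(l[:,1])<.118)&((abs(l[:,1])>.103)|(r>.19))
    print(n,m.sum(),th+np.median(np.arctan2(h[m]-.006,r[m])))
a=C["top"]["frame"][130:180,165:215,::-1]; b=C["side"]["frame"][75:125,285:335,::-1]
cv2.imwrite("pics/c6.png",np.hstack([cv2.resize(x,(400,400),interpolation=0) for x in(a,b)]))
E
```

```text
[179.97382079  -2.47311879 -15.94555385] 0.31345519524144005 62.012468576431274 [-3.43597061  9.6734239  -2.36041938]
[-0.21952098  0.00050152  0.09018327] lid est 0.4454833292208404
side 1429 0.450066387653046
top 514 0.44155747019039926
wrist 30966 0.4444667198381357
```

View pics/c6.png

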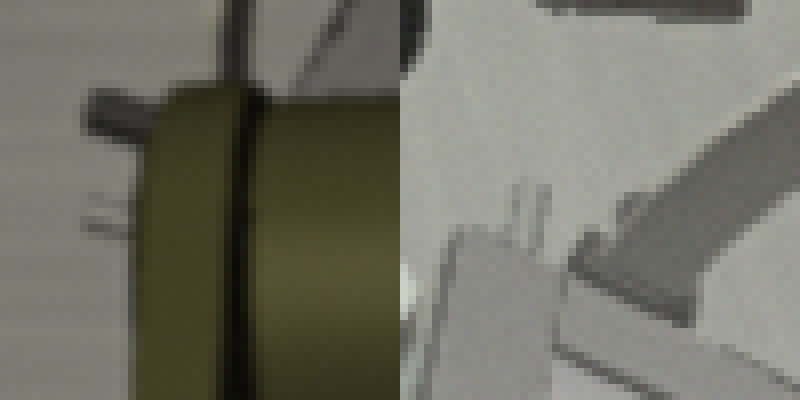

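Top: the stub's edges are at y≈195 and 235 (centre 215), and the pin is unchanged at (100,110). Side: the stub is at (530,215), and the pin tip is partly hidden at x≥617.

```bash
python3 - <<'E'
from g import *
from scipy.optimize import least_squares
T=np.load("top6.npz");S=np.load("side6.npz");T0=np.load("top.npz")
def proj(D,r,th,y):
    p=X0+RT.apply([.105-r*np.cos(th),y,.116+r*np.sin(th)]); E=D["extrinsics"]; c=E[:3,:3].T@(p-E[:3,3]); return np.array([c[0]/c[2]*D["f"]+D["cx"],c[1]/c[2]*D["f"]+D["cy"]])
for n,D,a,b in(("top",T,165,130),("side",S,285,75)):
    print(n,"(crop px)")
    for nm,r,y in(("pin",.165,.160),("pin",.165,.167),("stub",.196,.145),("stub",.196,.152)):
        print(nm,y,{t:((proj(D,r,t,y)-[a,b]+.5)*8).round(0).tolist() for t in(.43,.445,.46)})
E
```

```text
top (crop px)
pin 0.16 {0.43: [127.0, 126.0], 0.445: [126.0, 119.0], 0.46: [126.0, 112.0]}
pin 0.167 {0.43: [101.0, 118.0], 0.445: [100.0, 111.0], 0.46: [100.0, 105.0]}
stub 0.145 {0.43: [135.0, 227.0], 0.445: [134.0, 220.0], 0.46: [134.0, 212.0]}
stub 0.152 {0.43: [109.0, 220.0], 0.445: [108.0, 212.0], 0.46: [107.0, 204.0]}
side (crop px)
pin 0.16 {0.43: [236.0, 243.0], 0.445: [240.0, 237.0], 0.46: [245.0, 230.0]}
pin 0.167 {0.43: [238.0, 228.0], 0.445: [242.0, 221.0], 0.46: [247.0, 214.0]}
stub 0.145 {0.43: [126.0, 227.0], 0.445: [132.0, 219.0], 0.46: [137.0, 210.0]}
stub 0.152 {0.43: [129.0, 211.0], 0.445: [134.0, 203.0], 0.46: [140.0, 195.0]}
```

Both views put the stub and the pin at 0.44–0.45 rad, in line within about 1 mm, and the grip is steady.

```bash
python3 -c "
from bench import bot
print(bot.sign_off())"
```

```text
the job is handed in; nothing more can be done
None
```

I pushed the tray home until it met its stop (about 12 N felt), then lifted the lid to about 0.445 rad, in line with the index pin to within about 1 mm; the fingers were still holding its tab when I handed the job in at about 11.5 s, and no verdict came back.

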